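# Space and hold a dropout in the chainstay jig

## Robot

A 7-joint arm with a two-finger parallel gripper is mounted at the origin on the work surface. World frame = base frame: x ahead of the robot, y to its left, z up, the work surface at z = 0. Lengths are in m, angles in rad, forces in N, time in s.
With the tool pointing down it reaches from about 0.4 to 0.85 m from the base axis. Payload 4.5 kg.
Tool frame: the origin (TCP) lies where the fingers leave the gripper's body, on its centre line; the fingertips stand 64 mm ahead of it and the grasp point (between the pads) lies 45 mm ahead of it; z points along the fingers, y is the line along which they close (so a half turn about z gives the same grasp; the last joint's range is limited). The gripper opens to 88 mm and grips with 3 to 60 N. Pads are 18 mm wide; open, the fingers measure 123 mm over their backs; the gripper's body (75 mm by 187 mm) begins 45 mm behind the grasp point.
Start: joints at [0.034, 0.689, -0.195, 1.565, 0.157, 0.902, -0.215], TCP at [0.625, 0, 0.303] pointing down, gripper open.
Joint ranges: [-3.01, 3.01], [-0.46, 2.08], [-1.47, 1.51], [0.13, 2.56], [-1, 4.14], [0.04, 2.09], [-2.66, 2.66]. Speed limits (rad/s): [2.57, 2.57, 3.14, 3.14, 3.14, 3.14, 3.14].

## Interface

Orientations are given as a unit quaternion [x, y, z, w].
In Python, from plant import r gives the robot as it stands.
- The arm moves only by the tool play_rows, never from a script. Its arguments are lists of equal length, an entry for each row: "translation": the shift along the tool's x, y, z in m, a list of three; "delta_rot": the turn, a rotation vector about the tool's x, y, z in degrees, a list of three; "grip": the opening, from -1 (shut) to 1 (fully open). In form: {"translation": [[x, y, z], ...], "delta_rot": [[rx, ry, rz], ...], "grip": [grip, ...]}. A call has 1 to 20 rows; each row shifts and turns the commanded pose from where the row before left it, along the tool's axes as they then stand; what a row does not reach is not made up. A row lasts 1/8 s, in which the tool goes at most 62.5 mm and 10.7 degrees, less where a joint would pass 70% of its speed; a pose out of reach is approached as far as the arm can. A call with a gripper value outside its range is refused whole. The fingers move at their own pace and stop on an object; "squeeze" is the grip in N (left out, the last holds). Time passes only in rows, so rows that do not move let the fingers close. It gives the time, the measured TCP pose, the force, the opening and the grip force at its end, in the units of the state.
- r.get_state(): the state, without advancing time (a new reading comes with each control period).
- r.snapshot(name): name is "scene" or "side" or "wrist"; returns the picture (400x640x3 uint8, blue, green, red); there is no depth.
- r.get_calibration(name): a dict with "intrinsics" (3x3 intrinsics, pixels), "eye" and "rotation" of the camera in the world. Camera axes: x right, y up, looking along -z (the intrinsics and any distortion apply to the point x, -y, -z); pixel columns grow to the right and rows downward; lengths in m; the calibration is good to about 2 mm. A picture is of the moment at which its call begins: read the wrist's pose just before it. get_calibration takes no time and is no camera call; for the wrist camera it gives the pose at the moment of the call.
- r.finish_job(): hands the job in; it is judged then, once.
Trained networks look in the newest picture that a camera, given by its name, has taken for a name from the list of things; names that differ only in an ending like _2 or _b are one class to them, and where a whole thing is asked for, a point or a joint stands for the part that bears it (a point fixed in the world has none). Each returns a list of dicts, best first, with "confidence" (0 to 1); they miss things now and then, are a little off and sometimes report something else, mostly with a low value. They report only what shows in the picture. A call takes as long as a camera call.
- r.look_for(camera, target): "point" ([x, y, z] in m, in world coordinates, good to about 4 mm: the middle of the surface that is visible of it).
- r.silhouettes(camera, target): "pixels" (400x640 bool, what is visible of it).
The state is a dict: "clock": time; "q": joint angles; "qd": joint speeds; "joint_torque": joint torques, N m; "tool_pos": TCP position; "eef_rot": TCP orientation; "contact_force": force on the tool from outside, world axes, zero at the start; "moment": the same for the moment, N m; "opening": opening from 0.0 (shut) to 1.0 (fully open); "finger_force": force on a finger pad.
Only numpy, scipy, OpenCV 4.12 (cv2) and the standard library are available. Lean on these libraries where they do the work, as an engineer would, in place of code of your own. Each camera call takes 0.05 s, during which the arm holds its last target. There are 200 camera calls.

## Task

Take the thin horseshoe spacer off the spacer rail and lower it over the dummy axle of the chainstay jig, right down on the axle, in the one gap between end collar and dropout that is wide enough for it; do not force it in at the narrow gap. Let it hang there, then push that dropout inwards from its outer side until the spacer is squeezed flush against the collar, and finish while still holding the dropout firmly pressed, without letting go. Leave the thick spacer and everything else on the bench where they are.

Things in the scene. Friction and masses are not known exactly. Their poses are not given: they have to be found in the camera images.
- jig: Fixed chainstay jig: aluminium beam 540 x 80 x 40 mm; at its robot end a 36 x 48 mm tower, 150 mm tall, carries the dummy axle; at its far end a post carries the bottom-bracket shell, from which two steel chainstays run back to a dropout plate at each end of the axle. Origin: on the bench below the axle's middle; x along the beam away from the robot, y along the axle to the left, z up.
- axle_mid (a point): Middle of the dummy axle's centre line, inside the tower, 130 mm above the bench; axes as the jig's. The axle is a round steel bar 12 mm in diameter, lying along y, and ends 71 mm either side of this point.
- short_collar: Fixed steel collar on the axle, 32 mm in diameter, only 8 mm long, centred 53 mm left or right of the axle's middle (varies). Origin: its centre, on the axle; y along the axle; its outer face is 4 mm outside its centre. Between this face and the dropout on its side is the wide gap, 13 to 17 mm.
- long_collar: Fixed steel collar on the other side of the axle, 32 mm in diameter, 28 mm long, also centred 53 mm from the axle's middle; outer face 14 mm outside its centre. The gap between it and the dropout on its side is 3 to 7 mm: too narrow for any spacer. Origin: its centre, on the axle.
- left_dropout: Dropout at the end of the left (jig +y) chainstay: upright steel plate 6 mm thick, 26 mm up and down and 28 mm along x from its 13 mm axle hole, a narrow tab to 46 mm below the hole. Origin: the hole's centre on the inner face (outer face 6 mm farther out); axes nearly the jig's. The 15 mm stay tube joins at its far (+x) edge.
- right_dropout: The same plate on the right (jig -y) chainstay, mirrored. Each stay is not yet brazed and pivots in its lug, 380 mm beyond the axle, about a vertical axis. It springs outwards against a stop: at the dropout some 3 N starts it inwards and 6 N brings it 7 mm in, where it clamps the spacer, parallel to the collar, its outer face flush with the axle's end.
- rail: Fixed spacer rail: plywood board 120 x 300 x 15 mm, two wooden posts 230 mm apart and 120 mm tall, and a steel flat bar on edge, 12 mm thick, 20 mm tall, top 125 mm above the bench. Origin: on the bench under the bar's middle; y along the bar, z up. Two horseshoe spacers hang astride the bar, square to it, 76 to 116 mm apart.
- thin_spacer: Thin horseshoe spacer, 130 g: upright steel plate 44 mm wide (x), 8 thick (y), slot 16 wide open below, black grip tab 24 wide, 8 thick on top. Origin in the slot, 6 mm under its closed end: on the axle's centre line when hung there, 119 mm above the bench on the rail. Legs reach 50 mm below the origin (last 14 mm: 5 thick, slot 24 wide), steel 22 above, tab 22 to 58 above. Same either way round.
- thick_spacer: A bystander: the same horseshoe but 20 mm thick (y), about 320 g, hanging on the same rail, on either side of the thin one. It fits neither gap. Same origin and axes.
- lug_ring: A bystander: loose steel sleeve 38 mm in diameter, 32 mm tall, on the rail's board. Origin under its centre.
- axle_nut: A bystander: loose round nut 22 mm in diameter, 12 mm tall, on the jig's beam between the stays. Origin under its centre.
- bb_shell: A bystander: loose steel tube 40 mm in diameter, 68 mm tall, standing on the bench. Origin under its centre.
- mallet: A bystander: hammer lying on the bench.
- driver: A bystander: screwdriver lying on the bench.
- flux_jar: A bystander: jar 64 mm in diameter, 75 mm tall. Origin under its centre.
- brass_block: A bystander: brass block 50 x 30 x 25 mm on the bench between rail and jig. Origin under its centre.

How it is judged:
By the outcome, as a careful person would: the job done as asked, in the order asked, and still so for the second after the job is handed in, while the arm keeps its last pose, push and grip.
It also fails if it takes over 58 s, if anything falls off the work surface, if the arm or the gripper's body presses on something with over 40 N, if the wrist force passes 120 N, or if a joint passes its speed limit or range.

## Working session

There is one attempt and no reset: what is moved stays moved. The work goes in short steps, Python scripts to look and compute and a tool call to move; the robot and the scene stay as the last step left them, time stands still between calls to the robot, and variables do not carry over. Pictures are saved under pics/ and viewed, at most 10 in all, crops included, and the job is handed in when it is done.

Besides the shell and the picture viewer there is one more tool, called after "Request:" as name(argument=value, ...), one argument or row to a line, values as JSON. play_rows: Moves the arm, as the interface text tells. Its arguments: {"type":"object","properties":{"translation":{"type":"array","items":{"type":"array","items":{"type":"number"}}},"delta_rot":{"type":"array","items":{"type":"array","items":{"type":"number"}}},"grip":{"type":"array","items":{"type":"number"}},"squeeze":{"type":"number"}},"required":["translation","delta_rot","grip"]}

```bash
mkdir -p pics; ls; python3 - <<'E'
from plant import r
import cv2,numpy as np
print(r.get_state())
for c in ["scene","side","wrist"]:
    im=r.snapshot(c); cv2.imwrite(f"pics/{c}0.png",im)
    k=r.get_calibration(c); print(c,k)
    for t in ["thin_spacer","thick_spacer","short_collar","long_collar","left_dropout","right_dropout","rail","jig"]:
        print(t,[(np.round(d["point"],3).tolist(),round(d["confidence"],2)) for d in r.look_for(c,t)[:3]])
a=cv2.imread("pics/scene0.png");b=cv2.imread("pics/side0.png")
E
```

```text
pics
{'clock': 0.0, 'q': array([ 0.03378321,  0.68994221, -0.19444857,  1.56634905,  0.15730412,
        0.90248516, -0.21511644]), 'qd': array([ 0.00056592, -0.00056242, -0.00063109,  0.00130314, -0.00071082,
       -0.0001009 ,  0.00093687]), 'joint_torque': array([ 3.38560185e-04, -5.27571630e+01, -1.26686912e+00, -1.53434461e+01,
       -5.26333472e-02,  6.56995355e-03,  1.65937727e-04]), 'tool_pos': array([ 6.24486950e-01, -6.46053093e-05,  3.01932998e-01]), 'eef_rot': array([ 7.07093258e-01,  7.07119734e-01, -6.95057797e-04, -5.69331085e-04]), 'contact_force': array([ 0.34520454, -0.34776459,  0.81381106]), 'moment': array([ 0.00885355,  0.03691816, -0.0194577 ]), 'finger_force': 0.0, 'opening': 1.0019523100555463}
scene {'intrinsics': array([[398.06175237,   0.        , 325.08717007],
       [  0.        , 398.06175237, 199.69494907],
       [  0.        ,   0.        ,   1.        ]]), 'eye': array([1.24079897, 0.30664784, 0.82676995]), 'rotation': array([0.18946435, 0.31828053, 0.79394265, 0.48213674])}
thin_spacer [([0.617, -0.1, 0.137], 0.88)]
thick_spacer []
short_collar 
[... 1084 characters left out ...]
, 0.57), ([0.403, 0.371, 0.025], 0.23), ([0.713, 0.126, 0.054], 0.16)]
wrist {'intrinsics': array([[347.0511586 ,   0.        , 317.78687586],
       [  0.        , 347.0511586 , 197.71278154],
       [  0.        ,   0.        ,   1.        ]]), 'eye': array([0.6241345 , 0.08471638, 0.38465555]), 'rotation': array([-1.63023691e-01,  4.50291528e-04, -1.63073311e-05,  9.86622052e-01])}
thin_spacer [([0.609, -0.097, 0.13], 0.61)]
thick_spacer [([0.52, -0.133, 0.178], 0.82)]
short_collar [([0.558, 0.092, 0.141], 0.88)]
long_collar [([0.558, 0.092, 0.146], 0.2)]
left_dropout []
right_dropout [([0.715, 0.074, 0.138], 0.67)]
rail [([0.595, -0.099, 0.017], 0.75)]
jig [([0.703, 0.119, 0.038], 0.85)]
```

View pics/scene0.png

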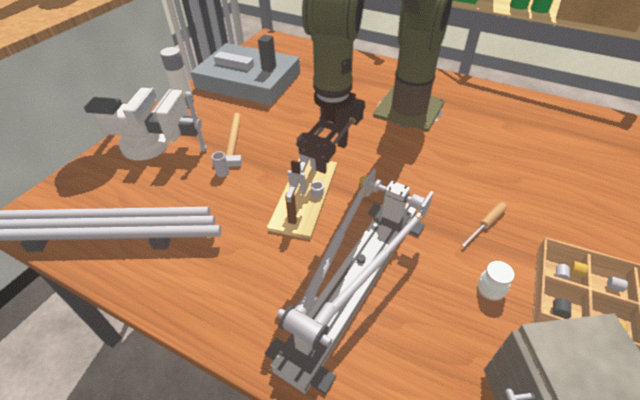

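View pics/side0.png

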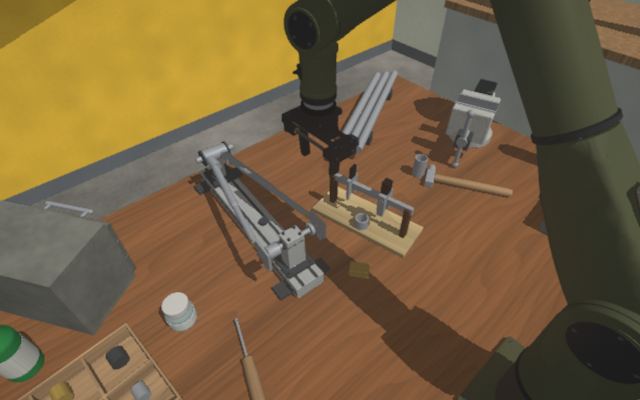

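The scene picture shows the jig at (395,200), with its splayed right stay on the rail side. The rail with both spacers is around (300,200). The side view agrees: rail bar from (335,178) to (408,210), axle near (300,232).

```bash
cat > h.py <<'E'
from plant import r
import cv2,numpy as np
from scipy.spatial.transform import Rotation as R
def ray(cal,u,v):
    K=cal["intrinsics"]; d=np.array([(u-K[0,2])/K[0,0],-(v-K[1,2])/K[1,1],-1.0])
    return np.array(cal["eye"]),R.from_quat(cal["rotation"]).apply(d)
def atz(cal,u,v,z):
    e,d=ray(cal,u,v); return e+d*(z-e[2])/d[2]
def proj(cal,P):
    p=R.from_quat(cal["rotation"]).inv().apply(np.atleast_2d(P)-cal["eye"])
    K=cal["intrinsics"]; return np.c_[K[0,2]+K[0,0]*p[:,0]/-p[:,2],K[1,2]+K[1,1]*p[:,1]/p[:,2]]
E
python3 - <<'E'
import cv2
a=cv2.imread("pics/wrist0.png");cv2.imwrite("pics/wrist0b.png",cv2.resize(a,(800,500),interpolation=cv2.INTER_CUBIC))
E
```

```text
(no output)
```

View pics/wrist0b.png

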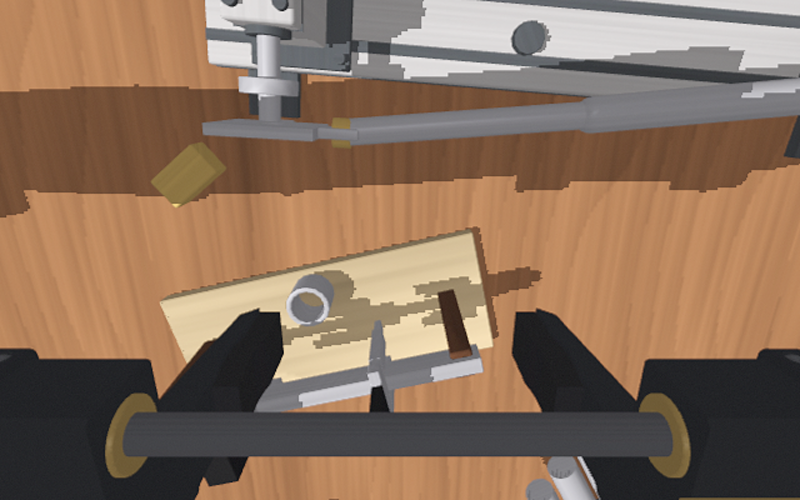

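The wrist view shows the short collar at (268,86) of the enlarged picture, then the wide gap and the right dropout plate at (260,129). The thin spacer is on the bar at (378,350), its tab at (380,395).

Request:
play_rows(
  translation=[
    [0.027,-0.017,-0.033],
    [0.027,-0.017,-0.033],
    [0.026,-0.016,-0.034],
    [0,0,0],
    [0,0,0],
  ],
  delta_rot=[
    [0,0,0],
    [0,0,0],
    [0,0,0],
    [0,0,0],
    [0,0,0],
  ],
  grip=[1,1,1,1,1],
)

```text
clock: 1.98
tool_pos: [0.575, 0.079, 0.4021]
eef_rot: [0.707, 0.707, -0.001, 0.0]
contact_force: [-0.2, 0.6, -0.5]
opening: 0.999
finger_force: 0.0
```

```bash
python3 - <<'E'
from h import *
s=r.get_state();print(s["tool_pos"],s["eef_rot"],s["clock"])
im=r.snapshot("wrist");cal=r.get_calibration("wrist");cv2.imwrite("pics/w1.png",im)
np.save("cal1.npy",cal,allow_pickle=True)
out=cv2.resize(im,(800,500),interpolation=cv2.INTER_CUBIC)
for t in ["thin_spacer","thick_spacer","short_collar","long_collar","left_dropout","right_dropout"]:
    print(t,[(np.round(d["point"],3).tolist(),round(d["confidence"],2)) for d in r.look_for("wrist",t)[:3]])
    m=r.silhouettes("wrist",t)
    if m:
        p=m[0]["pixels"].astype(np.uint8);np.save(f"m1_{t}.npy",p)
        c,_=cv2.findContours(p,cv2.RETR_EXTERNAL,cv2.CHAIN_APPROX_NONE)
        v,u=np.nonzero(p);print("  sil",m[0]["confidence"],p.sum(),u.min(),u.max(),v.min(),v.max())
cv2.imwrite("pics/w1b.png",out)
E
```

```text
[0.57499161 0.0789969  0.40213161] [ 7.07386761e-01  7.06826331e-01 -6.62931361e-04  2.61481133e-04] 1.975
thin_spacer [([0.61, -0.091, 0.132], 0.56)]
  sil 0.57 427 341 355 273 328
thick_spacer [([0.515, -0.112, 0.116], 0.66)]
  sil 0.83 741 256 279 287 328
short_collar []
  sil 0.8 311 283 313 147 159
long_collar [([0.561, 0.198, 0.147], 0.58)]
  sil 0.64 1184 287 322 21 58
left_dropout [([0.727, 0.189, 0.138], 0.62), ([0.558, 0.096, 0.143], 0.51)]
  sil 0.56 7413 273 639 2 107
right_dropout [([0.736, 0.077, 0.137], 0.57)]
  sil 0.57 6448 267 639 144 185
```

View pics/w1b.png

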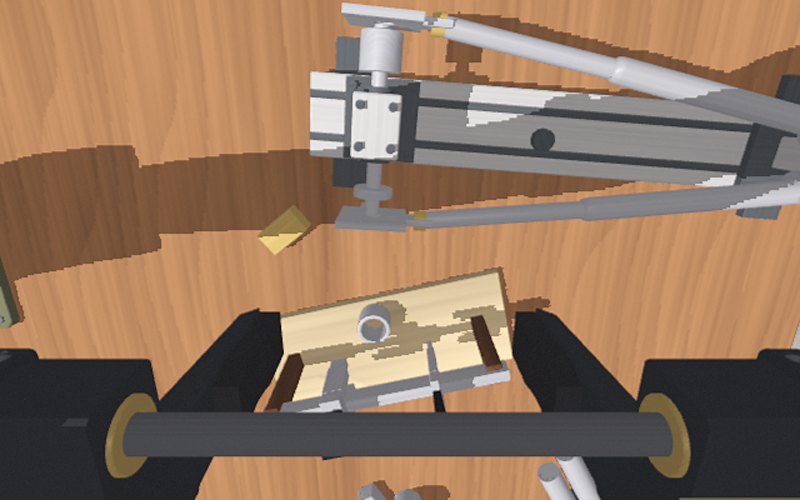

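The new wrist view shows the jig axle running from the long collar (381,48) through the tower top (377,126) to the short collar (373,190), with the right dropout at (372,217). The thin spacer is at (434,365) and the thick one at (337,380). Next I fit the poses by projecting a model.

```bash
python3 - <<'E'
from h import *
cal=np.load("cal1.npy",allow_pickle=True).item()
im=cv2.imread("pics/w1.png")
for n,u,v,z in [("longcollar",381,48,.14),("tower",377,126,.15),("shortcol",373,190,.142),("bar_l",290,406,.125),("bar_r",508,370,.125),("thin_tabtop",437,393,.16),("towerTL",350,91,.15),("towerBL",350,156,.15),("towerTR",405,97,.15),("towerBR",399,161,.15),("beamL",418,77,.04),("beamR",750,125,.04),("dropL",338,222,.14),("dropR",408,224,.14)]:
    print(n,atz(cal,u/1.25,v/1.25,z).round(4))
g=cv2.resize(im[0:190,255:355],(400,760)[0:2],interpolation=cv2.INTER_CUBIC)[160:760]  # 4x from row40
h=cv2.resize(im[255:335,240:420],None,fx=2.2,fy=2.2,interpolation=cv2.INTER_CUBIC)
o=np.zeros((600,800,3),np.uint8);o[:600,:400]=g;o[:h.shape[0],404:800]=h[:,:396]
cv2.imwrite("pics/c1.png",o)
E
```

```text
longcollar [0.5618 0.1983 0.14  ]
tower [0.5584 0.1444 0.15  ]
shortcol [0.554  0.0949 0.142 ]
bar_l [ 0.4658 -0.1265  0.125 ]
bar_r [ 0.6799 -0.0845  0.125 ]
thin_tabtop [ 0.6084 -0.0842  0.16  ]
towerTL [0.5393 0.1689 0.15  ]
towerBL [0.5376 0.1225 0.15  ]
towerTR [0.5791 0.1647 0.15  ]
towerBR [0.5747 0.1187 0.15  ]
beamL [0.593  0.1832 0.04  ]
beamR [0.92   0.1385 0.04  ]
dropL [0.5247 0.068  0.14  ]
dropR [0.5821 0.0662 0.14  ]
```

View pics/c1.png

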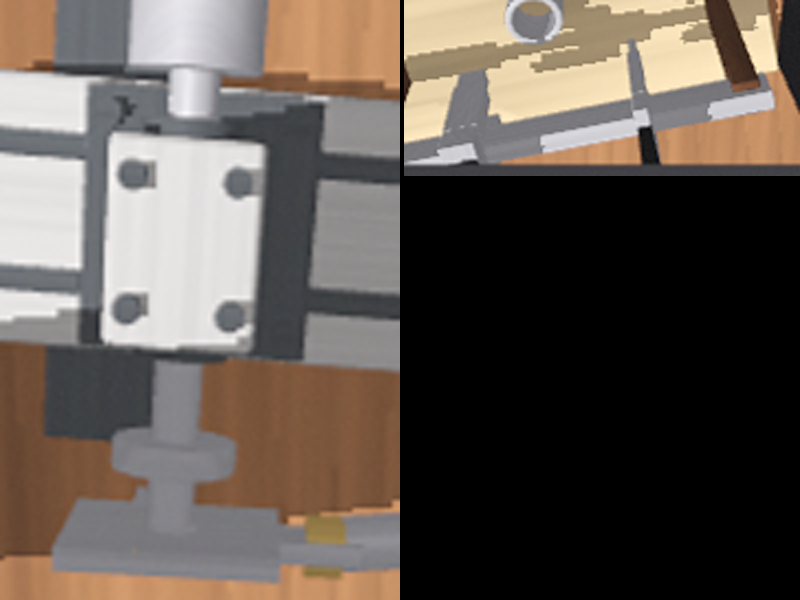

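```bash
python3 - <<'E'
from h import *
cal=np.load("cal1.npy",allow_pickle=True).item()
def ang(a,b,z,s=1.25):
    p=atz(cal,a[0]/s,a[1]/s,z);q=atz(cal,b[0]/s,b[1]/s,z);d=q-p;return np.degrees(np.arctan2(d[1],d[0])).round(2)
print("board",ang((282,317),(500,268),.015),"grooves",ang((418,105),(755,137),.04),ang((415,150),(740,178),.04),"bar",ang((300,406),(508,372),.125))
C=lambda c,rw:(255+c/4,40+rw/4)
print("holes",ang(C(133,173),C(238,182),.15,1),ang(C(127,308),C(230,316),.15,1))
for n,c,z in [("towerctr",C(184,241),.15),("axle_r",C(178,400),.134),("axle_l",C(193,93),.134),("collar_out",C(173,480),.146),("collar_in",C(174,447),.146),("drop_in",C(173,548),.156),("drop_out",C(173,573),.156)]:
    print(n,atz(cal,*c,z).round(4))
# auto: line segments on beam
im=cv2.imread("pics/w1.png",0)
l=cv2.createLineSegmentDetector().detect(im)[0][:,0]
for x1,y1,x2,y2 in l:
    L=np.hypot(x2-x1,y2-y1)
    if L>60 and max(y1,y2)<330: print(np.round([x1,y1,x2,y2],1), ang((x1,y1),(x2,y2),.04,1),ang((x1,y1),(x2,y2),.015,1))
im0=cv2.imread("pics/wrist0.png")
cv2.imwrite("pics/c0.png",cv2.resize(im0[45:125,150:270],None,fx=6.6,fy=6.6,interpolation=cv2.INTER_CUBIC))
E
```

```text
board 13.78 grooves -5.26 -4.92 bar 11.02
holes -4.77 -4.45
towerctr [0.5579 0.1449 0.15  ]
axle_r [0.5549 0.1055 0.134 ]
axle_l [0.5598 0.1776 0.134 ]
collar_out [0.554  0.0877 0.146 ]
collar_in [0.5544 0.0959 0.146 ]
drop_in [0.5542 0.073  0.156 ]
drop_out [0.5541 0.0666 0.156 ]
[534.4  79.8 310.6  61.4] 175.51 175.51
[127.2 319.8 192.5 250. ] 46.18 46.18
[449.9 257.6 508.  319.6] -46.37 -46.37
[515.6 286.6 603.1 286.5] 0.09 0.09
[588.  138.1 333.1 117.7] 175.44 175.44
[ 31.9 286.6 118.1 286.5] -0.0 -0.0
[598.1 105.5 419.5  91.2] 175.56 175.56
[273.2   9.6 336.9  16.4] -5.6 -5.6
[275.6 329.2 345.6 329.3] -0.06 -0.06
[358.1 329.2 430.6 329.3] -0.03 -0.03
[395.8 217.7 225.8 254. ] -166.88 -166.88
[491.5  47.  352.5  12. ] 167.26 167.26
[463.   87.9 600.6  99.1] -4.51 -4.51
[344.5  26.4 487.7  61. ] -12.39 -12.39
[486.8  65.9 556.6  80.6] -10.91 -10.91
[439.5 119.9 589.5 131.6] -4.47 -4.47
[638.5  83.  504.   47.3] 166.67 166.67
[333.2 111.5 424.4 118.7] -4.48 -4.48
[465.5 157.8 565.8 148.7] 5.22 5.22
[338.1   8.5 274.3   1.6] 174.36 174.36
[330.7 130.4 509.3 144. ] -4.39 -4.39
[504.4 174.3 426.8 176.5] -178.38 -178.38
[575.7 167.7 504.3 173.8] -174.94 -174.94
[425.6 177.1 340.7 182.7] -176.1 -176.1
[350.6 167.8 461.9 160. ] 4.02 4.02
[600.4  96.6 539.7  80.6] 166.52 166.52
[508.1 328.9 435.6 329. ] -179.95 -179.95
[200.6 329.  126.9 328.9] 179.86 179.86
```

View pics/c0.png

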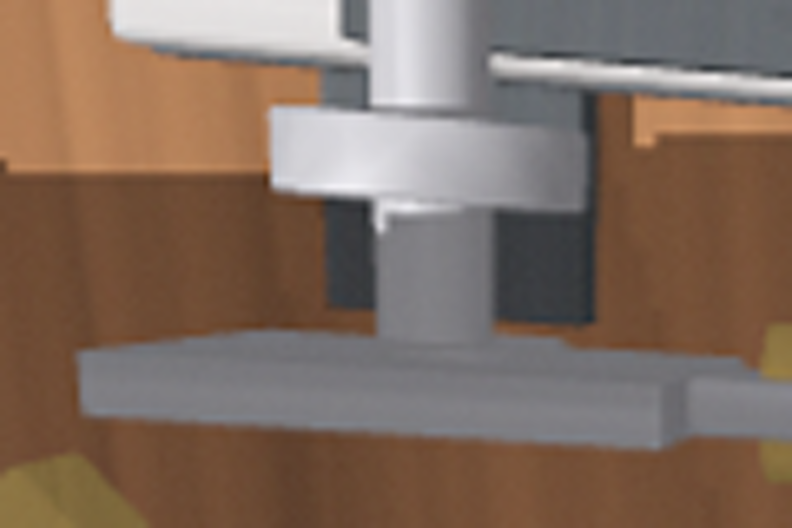

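```bash
python3 - <<'E'
from h import *
cal={'intrinsics':np.array([[347.0511586,0,317.78687586],[0,347.0511586,197.71278154],[0,0,1]]),'eye':np.array([0.6241345,0.08471638,0.38465555]),'rotation':np.array([-1.63023691e-01,4.50291528e-04,-1.63073311e-05,9.86622052e-01])}
C=lambda c,rw:(150+c/6.6,45+rw/6.6)
for n,c,z in [("collar_out",C(430,202),.146),("collar_in",C(430,110),.146),("drop_in",C(430,369),.156),("drop_out",C(430,434),.156),("axleL",C(377,270),.13),("axleR",C(495,270),.13),("colL",C(270,150),.13),("colR",C(585,170),.13)]:
    print(n,atz(cal,*c,z).round(4))
c1=np.load("cal1.npy",allow_pickle=True).item()
# bar line & tip estimates
for n,u,v,z in [("thin L edge @bar",(636-404)/2.2+240,255+125/2.2,.125),("thin steel top?",(641-404)/2.2+240,255+113/2.2,.141),("bar up edge l",(480-404)/2.2+240,255+132/2.2,.125),("bar up r",(765-404)/2.2+240,255+78/2.2,.125)]:
    print(n,atz(c1,u,v,z).round(4))
E
```

```text
collar_out [0.5573 0.0873 0.146 ]
collar_in [0.5581 0.0957 0.146 ]
drop_in [0.5587 0.072  0.156 ]
drop_out [0.5581 0.0659 0.156 ]
axleL [0.5466 0.0807 0.13  ]
axleR [0.5591 0.0807 0.13  ]
colL [0.5367 0.0926 0.13  ]
colR [0.5693 0.0906 0.13  ]
thin L edge @bar [ 0.6069 -0.1072  0.125 ]
thin steel top? [ 0.6079 -0.0875  0.141 ]
bar up edge l [ 0.5195 -0.1119  0.125 ]
bar up r [ 0.6765 -0.0767  0.125 ]
```

Both views agree: the wide gap runs from y = 0.072 to 0.0875 at x ≈ 0.553, and the jig yaw is −4.5°. The rail yaw is 13.1° and the thin spacer is near (0.61, −0.099).

Request:
play_rows(
  translation=[
    [-0.044,0.009,0.028],
    [-0.044,0.009,0.028],
    [-0.044,0.009,0.028],
    [-0.045,0.008,0.028],
    [0,0,0],
    [0,0,0],
    [0,0,0],
    [0,0,0],
  ],
  delta_rot=[
    [0,0,0],
    [0,0,0],
    [0,0,0],
    [0,0,0],
    [0,0,-6.55],
    [0,0,-6.55],
    [0,0,0],
    [0,0,0],
  ],
  grip=[0.3,0.3,0.3,0.3,0.3,0.3,0.3,0.3],
)

```text
clock: 3.62
tool_pos: [0.6101, -0.0969, 0.2908]
eef_rot: [0.622, 0.783, 0.0, 0.0]
contact_force: [-0.3, -0.3, 0.3]
opening: 0.65
finger_force: 0.0
```

```bash
python3 - <<'E'
from h import *
s=r.get_state();print(s["tool_pos"],s["eef_rot"],s["clock"])
o=np.zeros((600,800,3),np.uint8)
im=r.snapshot("wrist");cal=r.get_calibration("wrist");cv2.imwrite("pics/w2.png",im)
np.save("cal2.npy",cal,allow_pickle=True)
o[:400,:640]=im
for cam in ["wrist","scene","side"]:
    if cam!="wrist":
        i2=r.snapshot(cam);cv2.imwrite(f"pics/{cam}2.png",i2); np.save(f"cal_{cam}.npy",r.get_calibration(cam),allow_pickle=True)
        u,v=proj(r.get_calibration(cam),[.61,-.098,.15])[0].astype(int);print(cam,u,v)
        k=cv2.resize(i2[v-25:v+25,u-40:u+40],(320,200),interpolation=cv2.INTER_CUBIC)
        x0=0 if cam=="scene" else 330; o[400:600,x0:x0+320]=k
    print([(np.round(d["point"],4).tolist(),round(d["confidence"],2)) for d in r.look_for(cam,"thin_spacer")[:2]])
cv2.imwrite("pics/c2.png",o)
E
```

```text
[ 0.61009523 -0.09688176  0.29084499] [6.22486160e-01 7.82630792e-01 9.17271230e-05 1.26789629e-04] 3.625
[([0.6092, -0.1014, 0.166], 0.89)]
scene 300 169
[([0.6419, 0.4185, 0.0608], 0.7), ([0.6164, -0.1004, 0.1355], 0.57)]
side 350 175
[([0.6098, -0.0979, 0.1387], 0.76)]
```

View pics/c2.png

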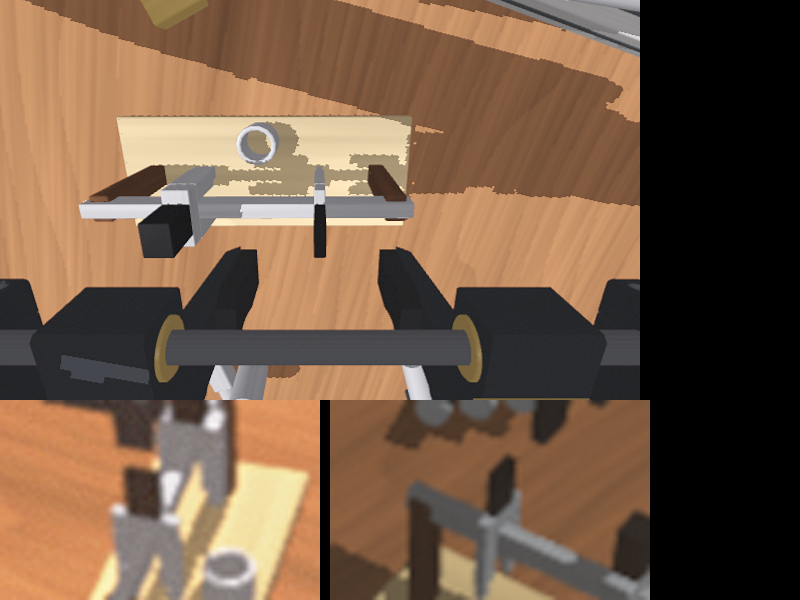

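```bash
python3 - <<'E'
from h import *
cal=np.load("cal2.npy",allow_pickle=True).item()
g=cv2.imread("pics/w2.png",0); print(g[250,308:334].tolist()); print(g[196:262:2,320].tolist())
t=np.array([.61009523,-.09688176,.290845]);q=R.from_quat([6.22486160e-01,7.82630792e-01,9.17e-05,1.27e-04])
for n,u,v,z in [("tab far edge",320,257,.177),("bar top edge",280,197,.125),("bar far-top",280,211,.125),("tab L",314,250,.177),("tab R",326.5,250,.177)]:
    p=atz(cal,u,v,z);print(n,p.round(4),"tool:",q.inv().apply(p-t).round(4))
E
```

```text
[158, 156, 154, 155, 160, 125, 58, 26, 29, 28, 29, 29, 30, 30, 28, 29, 26, 18, 153, 167, 164, 164, 164, 165, 163, 160]
[214, 214, 214, 215, 130, 29, 26, 29, 28, 28, 24, 25, 25, 24, 32, 30, 26, 28, 29, 30, 28, 31, 30, 29, 28, 27, 28, 30, 29, 31, 25, 147, 150]
tab far edge [ 0.6154 -0.1174  0.177 ] tool: [-0.0212  0.0005  0.1138]
bar top edge [ 0.5812 -0.1022  0.125 ] tool: [ 0.0013 -0.0294  0.1658]
bar far-top [ 0.5833 -0.1133  0.125 ] tool: [-0.01   -0.0298  0.1658]
tab L [ 0.6106 -0.1134  0.177 ] tool: [-0.0162 -0.0033  0.1138]
tab R [ 0.6182 -0.1117  0.177 ] tool: [-0.0162  0.0046  0.1138]
```

The spacer sits square between the open fingers at column 320. Its tab centre is 9.5 mm behind the tool axis along tool x, so I descend and grip.

Request:
play_rows(
  translation=[
    [-0.0095,0.0006,0],
    [0,0,0.03],
    [0,0,0.03],
    [0,0,0.017],
    [0,0,0],
    [0,0,0],
    [0,0,0],
    [0,0,0],
    [0,0,0],
    [0,0,0],
  ],
  delta_rot=[
    [0,0,0],
    [0,0,0],
    [0,0,0],
    [0,0,0],
    [0,0,0],
    [0,0,0],
    [0,0,0],
    [0,0,0],
    [0,0,0],
    [0,0,0],
  ],
  grip=[0.3,0.3,0.3,0.3,0.3,-1,-1,-1,-1,-1],
  squeeze=30,
)

```text
clock: 5.18
tool_pos: [0.6128, -0.1061, 0.2139]
eef_rot: [0.622, 0.783, 0.0, 0.0]
contact_force: [-0.1, -0.8, -0.1]
opening: 0.107
finger_force: 0.0
```

Request:
play_rows(
  translation=[
    [0,0,0],
    [0,0,0],
    [0,0,0],
  ],
  delta_rot=[
    [0,0,0],
    [0,0,0],
    [0,0,0],
  ],
  grip=[-1,-1,-1],
)

```text
clock: 5.55
tool_pos: [0.6129, -0.1061, 0.2138]
eef_rot: [0.622, 0.783, 0.0, 0.0]
contact_force: [-0.0, 1.0, 0.9]
opening: 0.089
finger_force: 30.0
```

Request:
play_rows(
  translation=[
    [0,0,-0.02],
    [0,0,-0.03],
    [0,0,-0.03],
    [0,0,-0.032],
    [0,0,0],
    [0,0,0],
    [0,0,0],
    [0,0,0],
    [0,0,0],
    [0,0,0],
    [0,0,0],
    [0,0,0],
    [0.0186,0.0452,0],
    [0.0186,0.0452,0],
    [0.0186,0.0452,0],
    [0.0186,0.0451,0],
    [0,0,0],
    [0,0,0],
    [0,0,0],
  ],
  delta_rot=[
    [0,0,0],
    [0,0,0],
    [0,0,0],
    [0,0,0],
    [0,0,-9.1],
    [0,0,-9.1],
    [0,0,-9.1],
    [0,0,-9.1],
    [0,0,-9.0],
    [0,0,-9.0],
    [0,0,-9.0],
    [0,0,-9.0],
    [0,0,0],
    [0,0,0],
    [0,0,0],
    [0,0,0],
    [0,0,0],
    [0,0,0],
    [0,0,0],
  ],
  grip=[-1,-1,-1,-1,-1,-1,-1,-1,-1,-1,-1,-1,-1,-1,-1,-1,-1,-1,-1],
)

```text
clock: 7.92
tool_pos: [0.5532, 0.078, 0.3253]
eef_rot: [0.041, 0.999, -0.001, -0.0]
contact_force: [0.6, -0.1, -2.3]
opening: 0.086
finger_force: 30.0
```

```bash
python3 - <<'E'
from h import *
s=r.get_state();print(s["tool_pos"],R.from_quat(s["eef_rot"]).as_matrix().round(4).tolist(),s["clock"],s["q"].round(2),s["opening"])
o=np.zeros((600,800,3),np.uint8)
im=r.snapshot("wrist");cal=r.get_calibration("wrist");cv2.imwrite("pics/w3.png",im)
np.save("cal3.npy",cal,allow_pickle=True)
o[:400,:640]=im
for cam in ["scene","side"]:
        i2=r.snapshot(cam);cv2.imwrite(f"pics/{cam}3.png",i2)
        u,v=proj(r.get_calibration(cam),[.553,.08,.18])[0].astype(int);print(cam,u,v)
        k=cv2.resize(i2[v-35:v+35,u-56:u+56],(320,200),interpolation=cv2.INTER_CUBIC)
        x0=0 if cam=="scene" else 330; o[400:600,x0:x0+320]=k
cv2.imwrite("pics/c3.png",o)
E
```

```text
[0.55315876 0.07795406 0.32532775] [[-0.9967, 0.0814, -0.0004], [0.0814, 0.9967, -0.0013], [0.0003, -0.0013, -1.0]] 7.925 [ 0.14  0.63 -0.62  1.73  0.44  0.93  0.83] 0.08624847430064614
scene 375 169
side 312 212
```

View pics/c3.png

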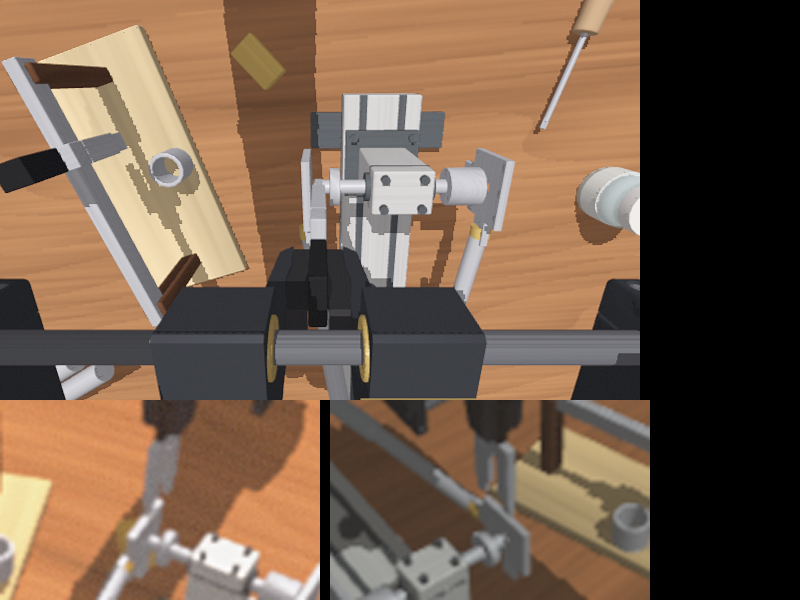

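The spacer hangs above the wide gap, legs near (318,185). The right dropout's edge is at column 307 and the short collar at column 335. I check the gap numerically in this view, since it was turned 90° and is independent of the earlier ones.

```bash
python3 - <<'E'
from h import *
cal=np.load("cal3.npy",allow_pickle=True).item()
im=cv2.imread("pics/w3.png");g=im[...,1]
t=np.array([.55315876,.07795406,.32532775]);q=R.from_matrix([[-0.9967,.0814,-.0004],[.0814,.9967,-.0013],[.0003,-.0013,-1.]])
o=t+q.apply([0,0,.095])
J=R.from_euler("z",-4.47,degrees=True); A=np.array([.558,.145,.13])
for n,P in [("leg bottoms",[o+q.apply([sx,sy,.05]) for sx in(-.022,.022) for sy in (-.0025,.0025)]),
  ("collar outer top/robotside/",A+J.apply([[0,-.057,.016],[-.016,-.057,0]])),("collar inner",A+J.apply([[0,-.049,.016],[-.016,-.049,0]])),
  ("dropout in top near/far, out",A+J.apply([[-.028,-.0725,.026],[.028,-.0725,.026],[-.028,-.0785,.026],[.028,-.0785,.026]]))]:
    print(n,proj(cal,P).round(1).tolist())
for v in range(146,216,4): print(v,g[v,294:348].tolist())
cv2.imwrite("pics/c4.png",cv2.resize(im[140:265,265:385],None,fx=4.7,fy=4.7,interpolation=cv2.INTER_CUBIC))
E
```

```text
leg bottoms [[313.2, 237.4], [320.2, 237.4], [312.9, 178.3], [320.3, 178.3]]
collar outer top/robotside/ [[330.0, 193.0], [329.5, 168.5]]
collar inner [[340.1, 193.0], [339.3, 168.4]]
dropout in top near/far, out [[309.7, 161.2], [310.5, 230.7], [301.6, 161.2], [302.9, 230.7]]
146 [82, 82, 82, 80, 80, 81, 82, 79, 82, 80, 80, 83, 80, 81, 79, 81, 75, 64, 58, 58, 58, 60, 59, 58, 65, 95, 102, 102, 102, 101, 102, 103, 103, 102, 101, 102, 102, 102, 102, 102, 101, 101, 101, 103, 101, 102, 92, 93, 119, 194, 194, 121, 93, 105]
150 [80, 79, 80, 79, 79, 79, 79, 78, 74, 134, 165, 168, 167, 168, 169, 174, 135, 85, 75, 76, 77, 77, 77, 76, 74, 76, 72, 72, 73, 75, 72, 72, 74, 74, 75, 75, 78, 76, 79, 77, 79, 78, 79, 78, 78, 77, 81, 95, 121, 195, 194, 123, 96, 105]
154 [79, 79, 79, 78, 79, 79, 77, 73, 130, 165, 169, 168, 168, 168, 169, 162, 117, 77, 72, 76, 80, 81, 81, 81, 82, 81, 77, 130, 141, 139, 138, 139, 138, 139, 138, 138, 138, 138, 138, 139, 138, 138, 137, 138, 139, 139, 123, 109, 120, 197, 196, 126, 100, 108]
158 [78, 76, 75, 73, 75, 76, 73, 111, 162, 169, 168, 168, 167, 168, 171, 140, 107, 87
[... 3116 characters left out ...]
 195, 195, 161, 158, 165, 164, 165, 164, 164, 164, 165, 164, 164, 165, 165, 165, 167, 155, 104, 74, 77, 78, 81, 84, 83, 82, 122, 132, 132, 130, 132, 122, 86, 105, 128, 133, 134, 134, 135, 138]
210 [79, 78, 79, 78, 78, 78, 79, 75, 102, 189, 202, 201, 204, 200, 195, 196, 175, 158, 158, 160, 160, 160, 162, 162, 162, 162, 163, 164, 165, 166, 159, 135, 94, 77, 81, 82, 80, 82, 82, 82, 82, 80, 130, 142, 143, 128, 86, 104, 128, 134, 134, 135, 136, 138]
214 [82, 84, 84, 81, 83, 84, 83, 80, 81, 188, 203, 202, 203, 202, 196, 197, 173, 161, 162, 165, 165, 165, 166, 165, 165, 165, 166, 165, 165, 166, 162, 147, 102, 79, 82, 79, 81, 83, 79, 78, 79, 79, 78, 78, 80, 81, 75, 105, 130, 132, 133, 134, 136, 138]
```

View pics/c4.png

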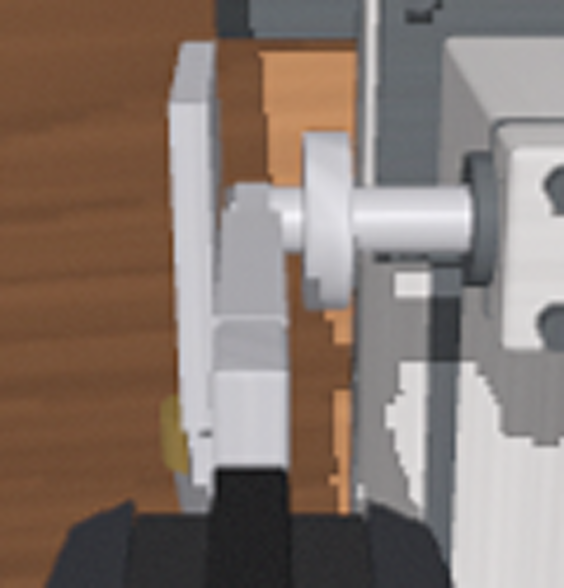

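The fit matches this view: collar face at column 330, dropout inner edge at 309.5. The spacer must shift about 1.5 mm along tool y to be centred, and then it can go down.

Request:
play_rows(
  translation=[
    [0,0.0015,0],
    [0,0,0.02],
    [0,0,0.02],
    [0,0,0.012],
    [0,0,0.012],
    [0,0,0.01],
    [0,0,0],
  ],
  delta_rot=[
    [0,0,0],
    [0,0,0],
    [0,0,0],
    [0,0,0],
    [0,0,0],
    [0,0,0],
    [0,0,0],
  ],
  grip=[-1,-1,-1,-1,-1,-1,-1],
)

```text
clock: 8.95
tool_pos: [0.5526, 0.0813, 0.2512]
eef_rot: [0.039, 0.999, -0.0, -0.001]
contact_force: [0.3, -0.6, -1.7]
opening: 0.091
finger_force: 30.0
```

```bash
python3 - <<'E'
from h import *
for i in range(4): s=r.get_state();print(s["tool_pos"].round(4),s["contact_force"].round(1))
im=r.snapshot("wrist");cal=r.get_calibration("wrist");cv2.imwrite("pics/w5.png",im)
s=r.get_state();print(s["tool_pos"].round(4)); t=s["tool_pos"];q=R.from_quat(s["eef_rot"]);o=t+q.apply([0,0,.095])
J=R.from_euler("z",-4.47,degrees=True); A=np.array([.558,.145,.13])
print("steel top far/near",proj(cal,o+q.apply([[sx,sy,-.022] for sx in(-.022,.022) for sy in(-.004,.004)])).round(1).tolist())
print("steel front z=0",proj(cal,o+q.apply([[.022,sy,0] for sy in(-.004,.004)])).round(1).tolist())
print("collar out",proj(cal,A+J.apply([[0,-.057,.016],[-.016,-.057,0]])).round(1).tolist())
print("drop in/out",proj(cal,A+J.apply([[-.028,-.0725,.026],[.028,-.0725,.026],[-.028,-.0785,.026],[.028,-.0785,.026]])).round(1).tolist())
g=im[...,1]
for v in range(140,250,6): print(v,g[v,292:346].tolist())
E
```

```text
[0.5526 0.0813 0.2512] [ 0.3 -0.6 -1.7]
[0.5526 0.0813 0.2512] [ 0.3 -0.6 -1.7]
[0.5526 0.0813 0.2512] [ 0.3 -0.6 -1.7]
[0.5526 0.0813 0.2512] [ 0.3 -0.6 -1.7]
[0.5529 0.0815 0.2517]
steel top far/near [[309.0, 296.6], [324.3, 296.6], [308.2, 218.3], [324.9, 218.3]]
steel front z=0 [[309.3, 203.0], [324.1, 203.0]]
collar out [[328.2, 232.3], [327.7, 197.9]]
drop in/out [[300.4, 192.3], [302.0, 282.8], [289.2, 192.3], [291.8, 282.8]]
140 [80, 83, 80, 82, 82, 79, 80, 81, 82, 80, 82, 83, 82, 66, 61, 63, 62, 64, 64, 63, 62, 63, 64, 62, 60, 102, 111, 110, 108, 110, 108, 107, 107, 107, 107, 107, 107, 107, 107, 107, 108, 108, 108, 107, 107, 107, 107, 108, 107, 109, 92, 103, 130, 173]
146 [87, 85, 85, 86, 86, 84, 88, 86, 84, 88, 85, 87, 88, 74, 65, 64, 62, 60, 64, 61, 64, 59, 63, 61, 62, 63, 60, 61, 100, 108, 108, 107, 107, 108, 105, 108, 108, 107, 108, 107, 107, 106, 107, 107, 107, 107, 107, 108, 109, 108, 80, 102, 131, 181]
152 [83, 82, 82, 82, 82, 81, 81, 82, 81, 81, 80, 81, 83, 68, 62, 62, 63, 62, 62, 64, 62, 62, 61, 62, 61, 57, 98, 108, 107, 106, 107, 107, 106, 106, 107, 107, 107, 107, 
[... 3553 characters left out ...]
5, 111, 112, 102, 88, 86, 84, 78, 176, 200, 202, 204, 202, 202, 203, 205, 205, 205, 203, 203, 204, 206, 201, 185, 122, 102, 117, 123, 126, 125, 126, 124, 118, 183, 195, 195, 198, 200, 205, 156, 115, 125, 134, 136]
242 [204, 202, 203, 206, 204, 200, 197, 197, 201, 159, 113, 109, 112, 107, 88, 83, 84, 73, 46, 32, 30, 36, 34, 34, 37, 36, 36, 36, 35, 34, 33, 34, 34, 27, 57, 98, 117, 121, 120, 122, 121, 121, 120, 166, 177, 177, 176, 178, 173, 119, 109, 129, 136, 136]
248 [44, 119, 201, 215, 213, 210, 205, 205, 208, 179, 128, 112, 116, 105, 85, 81, 82, 56, 36, 36, 34, 36, 34, 32, 36, 35, 36, 36, 36, 36, 35, 36, 35, 32, 48, 79, 84, 86, 88, 87, 89, 88, 87, 89, 86, 87, 88, 96, 69, 97, 93, 62, 48, 46]
```

Request:
play_rows(
  translation=[
    [0,-0.0018,0],
    [0,0,0.008],
    [0,0,0.008],
    [0,0,0.006],
    [0,0,0.003],
    [0,0,0],
  ],
  delta_rot=[
    [0,0,0],
    [0,0,0],
    [0,0,0],
    [0,0,0],
    [0,0,0],
    [0,0,0],
  ],
  grip=[-1,-1,-1,-1,-1,-1],
)

```text
clock: 9.75
tool_pos: [0.5526, 0.0797, 0.2265]
eef_rot: [0.039, 0.999, -0.0, -0.0]
contact_force: [0.6, 0.7, -1.7]
opening: 0.089
finger_force: 30.0
```

Request:
play_rows(
  translation=[
    [0,0,0.001],
    [0,0,0.0007],
    [0,0,0],
  ],
  delta_rot=[
    [0,0,0],
    [0,0,0],
    [0,0,0],
  ],
  grip=[-1,-1,-1],
)

```text
clock: 10.12
tool_pos: [0.5528, 0.0796, 0.2251]
eef_rot: [0.039, 0.999, -0.0, 0.0]
contact_force: [-0.4, 0.2, -2.3]
opening: 0.087
finger_force: 30.0
```

Request:
play_rows(
  translation=[
    [0,0,0.001],
    [0,0,0.001],
    [0,0,0],
  ],
  delta_rot=[
    [0,0,0],
    [0,0,0],
    [0,0,0],
  ],
  grip=[-1,-1,-1],
)

```text
clock: 10.5
tool_pos: [0.5529, 0.0797, 0.2244]
eef_rot: [0.039, 0.999, -0.0, 0.001]
contact_force: [-2.9, -1.0, 11.0]
opening: 0.088
finger_force: 30.0
```

Request:
play_rows(
  translation=[
    [0,0,-0.0012],
    [0,0,0],
    [0,0,0],
    [0,0,0],
    [0,0,0],
  ],
  delta_rot=[
    [0,0,0],
    [0,0,0],
    [0,0,0],
    [0,0,0],
    [0,0,0],
  ],
  grip=[-1,-0.6,-0.4,-0.4,-0.4],
)

```text
clock: 11.12
tool_pos: [0.5527, 0.0796, 0.2241]
eef_rot: [0.039, 0.999, 0.0, -0.0]
contact_force: [0.4, -0.2, 0.1]
opening: 0.299
finger_force: 0.0
```

Request:
play_rows(
  translation=[
    [0,0,-0.02],
    [0,0,-0.03],
    [0,0,-0.03],
    [0,0,-0.02],
    [0,0,0],
    [0,0,0],
  ],
  delta_rot=[
    [0,0,0],
    [0,0,0],
    [0,0,0],
    [0,0,0],
    [0,0,0],
    [0,0,0],
  ],
  grip=[-0.4,-0.4,-0.4,-0.4,-0.4,-0.4],
)

```text
clock: 11.88
tool_pos: [0.5523, 0.0793, 0.3233]
eef_rot: [0.039, 0.999, -0.0, -0.001]
contact_force: [-0.9, 0.0, 0.5]
opening: 0.298
finger_force: 0.0
```

```bash
python3 - <<'E'
from h import *
im=r.snapshot("wrist");cal=r.get_calibration("wrist");cv2.imwrite("pics/w6.png",im);np.save("cal6.npy",cal,allow_pickle=True)
s=r.get_state();print(s["tool_pos"].round(4),s["clock"])
J=R.from_euler("z",-4.47,degrees=True); A=np.array([.558,.145,.13]); O=A+J.apply([0,-.065,0])
for n,P in [("tab top",[[sx,sy,.058] for sx in(-.012,.012) for sy in(-.004,.004)]),("steel top",[[sx,sy,.022] for sx in(-.022,.022) for sy in(-.004,.004)]),("drop in/out",[[-.028,-.0075,.026],[.028,-.0075,.026],[-.028,-.0135,.026],[.028,-.0135,.026]])]:
    print(n,proj(cal,O+J.apply(P)).round(1).tolist())
for t in ["thin_spacer","right_dropout"]:
    m=r.silhouettes("wrist",t);p=r.look_for("wrist",t)
    print(t,[(d["point"],d["confidence"]) for d in p[:2]])
    if m:
        v,u=np.nonzero(m[0]["pixels"]);print(m[0]["confidence"],u.min(),u.max(),v.min(),v.max())
g=im[...,1]
for v in list(range(168,260,6)): print(v,g[v,296:340].tolist())
E
```

```text
[0.5522 0.0792 0.3231] 11.925
tab top [[312.5, 198.2], [324.6, 198.2], [312.7, 231.5], [324.4, 231.5]]
steel top [[313.2, 170.2], [323.8, 170.2], [313.4, 224.4], [323.6, 224.4]]
drop in/out [[308.3, 163.5], [308.9, 233.4], [300.1, 163.5], [301.3, 233.4]]
thin_spacer [([0.5448, 0.0781, 0.1776], 0.75)]
0.78 312 325 151 233
right_dropout [([0.6309, 0.0695, 0.1362], 0.94)]
0.65 297 345 150 399
168 [87, 86, 79, 193, 207, 205, 205, 205, 202, 200, 201, 162, 116, 112, 94, 86, 85, 85, 160, 173, 171, 171, 170, 170, 170, 169, 171, 153, 143, 143, 143, 144, 143, 143, 143, 143, 141, 141, 141, 142, 141, 142, 144, 107]
174 [81, 80, 75, 144, 197, 204, 205, 207, 204, 200, 201, 175, 128, 110, 95, 82, 77, 92, 189, 203, 201, 201, 205, 204, 201, 202, 206, 190, 150, 133, 136, 122, 176, 199, 200, 200, 200, 200, 201, 204, 204, 202, 160, 107]
180 [83, 81, 75, 137, 195, 204, 205, 206, 202, 199, 199, 187, 135, 109, 95, 80, 77, 91, 188, 203, 201, 202, 204, 205, 202, 202, 206, 189, 154, 143, 145, 121, 172, 214, 221, 218, 217, 216, 214, 211, 210, 211, 175, 106]
186 [84, 85, 83, 109, 193, 205, 205, 206, 204, 199, 2
[... 1846 characters left out ...]
0, 98, 78, 80, 81, 78, 80, 81, 80, 80, 80, 80, 80, 80, 80, 80, 79, 80, 80, 79, 78, 89, 66, 106]
246 [83, 82, 83, 82, 87, 113, 125, 122, 125, 125, 121, 193, 205, 200, 169, 186, 194, 190, 183, 172, 160, 141, 101, 84, 86, 87, 86, 87, 86, 86, 85, 86, 87, 88, 86, 86, 86, 86, 86, 82, 135, 132, 90, 107]
252 [80, 80, 82, 81, 81, 80, 113, 124, 125, 124, 124, 120, 194, 208, 203, 200, 196, 193, 190, 183, 173, 160, 142, 101, 81, 81, 85, 84, 85, 83, 84, 84, 85, 85, 85, 86, 88, 86, 85, 82, 138, 133, 113, 132]
258 [80, 82, 82, 82, 80, 81, 80, 111, 124, 124, 124, 125, 119, 194, 207, 203, 200, 195, 193, 191, 184, 174, 161, 141, 99, 81, 81, 82, 82, 81, 82, 83, 81, 81, 83, 79, 80, 82, 82, 79, 79, 96, 116, 144]
```

The spacer hangs upright on the axle as the fit predicts: tab columns 313–324, tab end at row 232. Next I close the fingers, turn the tool and go down outside the right dropout.

Request:
play_rows(
  translation=[
    [0,-0.025,0],
    [0,-0.024,0],
    [0,0,0],
    [0,0,0],
    [0,0,0],
    [0,0,0],
    [0,0,0],
    [0,0,0],
    [0,0,0],
    [0,0,0],
    [0,0,0],
    [0,0,0.035],
    [0,0,0.035],
    [0,0,0.03],
    [0,0,0.019],
    [0,0,0],
    [0,0,0],
  ],
  delta_rot=[
    [0,0,0],
    [0,0,0],
    [0,0,10],
    [0,0,10],
    [0,0,10],
    [0,0,10],
    [0,0,10],
    [0,0,10],
    [0,0,10],
    [0,0,10],
    [0,0,9.8],
    [0,0,0],
    [0,0,0],
    [0,0,0],
    [0,0,0],
    [0,0,0],
    [0,0,0],
  ],
  grip=[-1,-1,-1,-1,-1,-1,-1,-1,-1,-1,-1,-1,-1,-1,-1,-1,-1],
)

```text
clock: 14.25
tool_pos: [0.5493, 0.0309, 0.2058]
eef_rot: [0.733, 0.68, 0.0, 0.0]
contact_force: [0.2, 0.4, 0.5]
opening: 0.006
finger_force: 0.0
```

```bash
python3 - <<'E'
from h import *
s=r.get_state();J=R.from_euler("z",-4.47,degrees=True); A=np.array([.558,.145,.13])
print(s["tool_pos"],R.from_quat(s["eef_rot"]).as_matrix().round(3).tolist(),s["opening"],s["contact_force"],"jig:",J.inv().apply(s["tool_pos"]-A).round(4))
E
```

```text
[0.54929459 0.03089764 0.20577016] [[0.075, 0.997, 0.001], [0.997, -0.075, 0.0], [0.0, 0.001, -1.0]] 0.006051425066207978 [0.19409769 0.37693318 0.46237176] jig: [ 0.0002 -0.1144  0.0758]
```

Request:
play_rows(
  translation=[
    [0.012,0,0.001],
    [0.01,0,0],
    [0.004,0,0],
    [0,0,0],
  ],
  delta_rot=[
    [0,0,0],
    [0,0,0],
    [0,0,0],
    [0,0,0],
  ],
  grip=[-1,-1,-1,-1],
)

```text
clock: 14.75
tool_pos: [0.551, 0.0561, 0.2045]
eef_rot: [0.733, 0.68, -0.0, 0.001]
contact_force: [1.1, -4.0, 2.0]
opening: 0.003
finger_force: 1.6
```

Request:
play_rows(
  translation=[
    [0.002,0,0],
    [0.002,0,0],
    [0,0,0],
  ],
  delta_rot=[
    [0,0,0],
    [0,0,0],
    [0,0,0],
  ],
  grip=[-1,-1,-1],
)

```text
clock: 15.12
tool_pos: [0.5509, 0.06, 0.2042]
eef_rot: [0.733, 0.68, -0.001, 0.0]
contact_force: [-1.0, -5.2, 4.1]
opening: 0.007
finger_force: 2.4
```

Request:
play_rows(
  translation=[
    [0.002,0,0],
    [0.001,0,0],
    [0,0,0],
  ],
  delta_rot=[
    [0,0,0],
    [0,0,0],
    [0,0,0],
  ],
  grip=[-1,-1,-1],
)

```text
clock: 15.5
tool_pos: [0.5508, 0.0624, 0.2042]
eef_rot: [0.734, 0.68, -0.001, 0.0]
contact_force: [-2.2, -5.9, 4.8]
opening: 0.007
finger_force: 3.0
```

Request:
play_rows(
  translation=[
    [0.001,0,0],
    [0.001,0,0],
    [0,0,0],
  ],
  delta_rot=[
    [0,0,0],
    [0,0,0],
    [0,0,0],
  ],
  grip=[-1,-1,-1],
)

```text
clock: 15.88
tool_pos: [0.5508, 0.0631, 0.2042]
eef_rot: [0.734, 0.679, -0.002, 0.001]
contact_force: [-1.5, -8.1, 5.8]
opening: 0.004
finger_force: 4.2
```

Request:
play_rows(
  translation=[
    [0.001,0,0],
    [0.001,0,0],
    [0,0,0],
  ],
  delta_rot=[
    [0,0,0],
    [0,0,0],
    [0,0,0],
  ],
  grip=[-1,-1,-1],
)

```text
clock: 16.25
tool_pos: [0.5508, 0.0633, 0.2042]
eef_rot: [0.734, 0.679, -0.003, 0.001]
contact_force: [-2.8, -11.3, 6.4]
opening: 0.006
finger_force: 5.9
```

Request:
play_rows(
  translation=[
    [0.002,0,0],
    [0.002,0,0],
    [0.001,0,0],
    [0,0,0],
    [0,0,0],
  ],
  delta_rot=[
    [0,0,0],
    [0,0,0],
    [0,0,0],
    [0,0,0],
    [0,0,0],
  ],
  grip=[-1,-1,-1,-1,-1],
)

```text
clock: 16.88
tool_pos: [0.5509, 0.0637, 0.2043]
eef_rot: [0.736, 0.677, -0.006, 0.003]
contact_force: [-2.1, -19.5, 9.3]
opening: 0.008
finger_force: 10.0
```

```bash
python3 - <<'E'
from h import *
s=r.get_state();print(s["tool_pos"],s["contact_force"],s["clock"])
o=np.zeros((600,800,3),np.uint8)
im=r.snapshot("wrist");cal=r.get_calibration("wrist");cv2.imwrite("pics/w8.png",im)
u,v=proj(cal,[.553,.08,.15])[0].astype(int);print(u,v)
v0=int(np.clip(v-85,0,270)); k=im[v0:v0+130,max(u-100,0):u+100];o[:390,:600]=cv2.resize(k,(600,390),interpolation=cv2.INTER_CUBIC)
for cam,x0 in [("scene",0),("side",400)]:
    i2=r.snapshot(cam);cv2.imwrite(f"pics/{cam}8.png",i2)
    u,v=proj(r.get_calibration(cam),[.553,.08,.15])[0].astype(int)
    o[395:595,x0:x0+400]=cv2.resize(i2[v-20:v+20,u-40:u+40],(400,200),interpolation=cv2.INTER_CUBIC)
cv2.imwrite("pics/c8.png",o)
E
```

```text
[0.55086119 0.06370548 0.20425463] [ -2.13949995 -19.45201999   9.30780561] 16.875
322 244
```

View pics/c8.png

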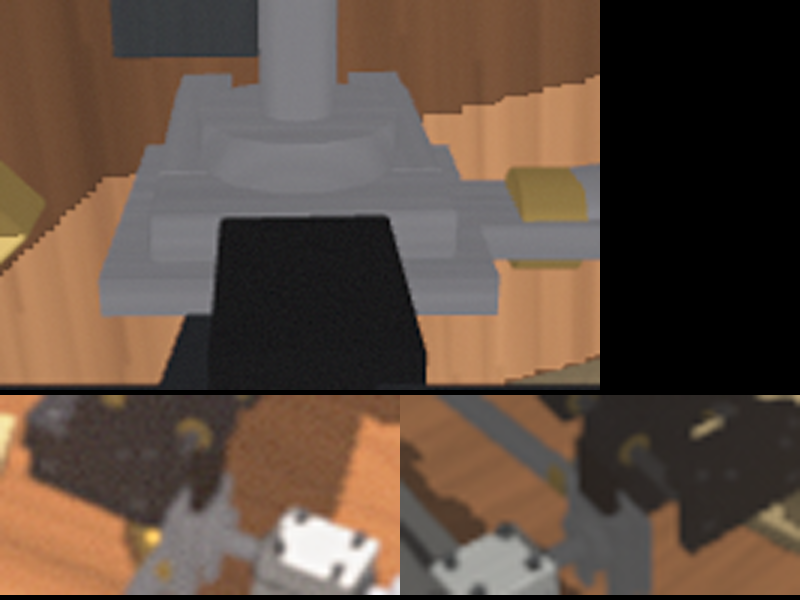

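The picture shows the collar, spacer and dropout plate stacked without a gap, with the closed fingers behind the plate and about 20 N held. I check that it stays steady, then hand in.

Request:
play_rows(
  translation=[
    [0,0,0],
    [0,0,0],
    [0,0,0],
    [0,0,0],
  ],
  delta_rot=[
    [0,0,0],
    [0,0,0],
    [0,0,0],
    [0,0,0],
  ],
  grip=[-1,-1,-1,-1],
)

```text
clock: 17.52
tool_pos: [0.5508, 0.0637, 0.2043]
eef_rot: [0.736, 0.677, -0.006, 0.003]
contact_force: [-3.2, -20.1, 9.9]
opening: 0.004
finger_force: 10.0
```

```bash
python3 - <<'E'
from plant import r
s=r.get_state();print(s["contact_force"],s["tool_pos"],s["clock"])
if -30<s["contact_force"][1]<-14: print(r.finish_job())
E
```

```text
[ -3.2420808  -20.10044616   9.86951851] [0.55084065 0.06373498 0.20426861] 17.525
the job is handed in; nothing more can be done
None
```

The thin spacer hangs on the axle in the wide gap, and the right dropout is squeezing it against the short collar with about 20 N still held; I handed the job in at 17.5 s.

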